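# Park the display strip behind the post

## Task

Push the long wooden display strip across the counter into its bay: work its red end in behind the brass post first, then swing the brass-capped end in, so that the strip lies along the bay's back kerb, snug against it. Only push it with the fingers, never lifting it off the counter, and leave the cups, the bowl and the other tea things standing where they are.

Things in the scene. Friction and masses are not known exactly. Their poses are not given: they have to be found in the camera images.
- strip: loose walnut strip lying on the counter, 300 mm long along its y axis, 36 mm wide along x, 32 mm tall, about 0.24 kg, slides freely; origin at the centre of its underside, z up. +y end painted red, -y end capped in brass, black line along its top. It starts between robot and bay, within 0.25 rad of parallel to it, shifted to the bay's -y side
- red_end (a point): centre of the strip's red end face (+y end), at mid height, 16 mm above the underside
- brass_end (a point): centre of the strip's brass end face (-y end), at mid height, 16 mm above the underside
- bay: fixed bay: three dark wooden kerbs, 20 mm thick, 30 mm tall, round a grey felt floor level with the counter; origin at the centre of its floor. Inner faces: back kerb at x = +37.5 mm, side kerbs at y = +180 and -180 mm (from x = -37.5 to +37.5 mm). Open towards the robot (x = -37.5 mm) but for the post. When the strip is snug against the back kerb its centre line is at x = +19.5 mm
- post: fixed upright brass post, 18 mm in diameter, with a 22 mm ball on top, 79 mm tall; origin at the centre of its foot, axes parallel to the bay's. It stands on the line of the bay's open side, nearer the +y kerb, and leaves 66 mm between it and the back kerb; the gap from it to the -y kerb is shorter than the strip
- cup_left: lidded white porcelain tasting cup, 72 mm across, 86 mm tall, loose; origin at the centre of its underside. A bystander: leave it standing. It stands beyond the bay's +y kerb
- cup_right: lidded white porcelain tasting cup, 72 mm across, 86 mm tall, loose; origin at the centre of its underside. A bystander: leave it standing. It stands beyond the bay's -y kerb
- bowl: white porcelain bowl, 100 mm across, 55 mm tall, loose; origin at the centre of its underside. A bystander on the left of the counter
- tea_cake: paper-wrapped pressed tea cake, a disc 120 mm across, 28 mm tall, loose; origin at the centre of its underside. A bystander
- dish: shallow brass dish, 100 mm across, 16 mm tall, loose; origin at the centre of its underside. A bystander
- canister: red tea canister, 52 mm across, 85 mm tall, loose; origin at the centre of its underside. A bystander on the right
- tea_box: dark purple box, 60 mm cube, loose; origin at the centre of its underside. A bystander on the right
Not all that is in view belongs to the job. There is more than one size of the post; the one meant has the size given above.

How it is judged:
By the outcome, as a careful person would: the job done as asked, in the order asked, and still so for the second after the job is handed in, with the robot touching nothing.
It also fails if it takes over 72 s, if anything falls off the work surface, if the arm or the gripper's body presses on something with over 40 N, if the wrist force passes 120 N, or if a joint passes its speed limit or range.

## Robot

A 7-joint arm with a two-finger parallel gripper is mounted at the origin on the work surface. World frame = base frame: x ahead of the robot, y to its left, z up, the work surface at z = 0. Lengths are in m, angles in rad, forces in N, time in s.
With the tool pointing down it reaches from about 0.425 to 0.925 m from the base axis. Payload 6.8 kg.
Tool frame: the origin (TCP) lies on the centre line of the jaws, within the pads' length; the fingertips stand bot.tip_reach ahead of it and the grasp point (between the pads) lies 3 mm ahead of it (bot.tip_reach is the distance from the TCP to the fingertips, in m); z points along the fingers, y is the line along which they close (so a half turn about z gives the same grasp; the last joint's range is limited). The gripper opens to 85 mm and grips with 20 to 120 N. Pads are 22 mm wide; open, the fingers measure 114 mm over their backs; the gripper's body (76 mm by 85 mm) begins 54 mm behind the grasp point. The pads swing forward as they close: fully open they stand 13 mm farther back than shut.
Start: joints at [-1.436, 0.477, 0.022, 1.555, -0.011, 1.109, -0.083], TCP at [0.162, 0.655, 0.253] pointing down, gripper open.
Joint ranges: [-2.96, 2.96], [-0.34, 2.1], [-1.41, 1.46], [0.24, 2.44], [-1.37, 4.51], [0.17, 1.92], [-2.96, 2.96]. Speed limits (rad/s): [2.39, 2.39, 3.14, 3.14, 3.14, 3.14, 3.14].

## Interface

Orientations are given as a unit quaternion [w, x, y, z].
In Python, from station import bot gives the robot as it stands.
- The arm moves only by the tool jog_arm, never from a script. Its argument "deltas" is a list of rows, each a list of 7 numbers: the shift along the world's x, y, z in m, then the turn, a rotation vector about the world's x, y, z in rad, then the opening, from 0 (shut) to 1 (fully open). In form: [[x, y, z, rx, ry, rz, grip], ...]. A call has 1 to 10 rows; each row shifts and turns the commanded pose from where the row before left it; what a row does not reach is not made up. A row lasts 1/10 s, in which the tool goes at most 50 mm and 8.59 degrees, less where a joint would pass 70% of its speed; a pose out of reach is approached as far as the arm can. A call with a gripper value outside its range is refused whole. The fingers move at their own pace and stop on an object; "newtons" is the grip in N (left out, the last holds). Time passes only in rows, so rows that do not move let the fingers close. It gives the time, the measured TCP pose, the force, the opening and the grip force at its end, in the units of the state.
- bot.get_obs(): the state, without advancing time (a new reading comes with each control period).
- bot.read_camera(name): name is "scene" or "side" or "wrist"; returns a dict with "img" (400x640x3 uint8, red, green, blue), "K" (3x3 intrinsics, pixels), "eye" and "attitude" of the camera in the world. Camera axes: x right, y down, z forward; pixel columns grow to the right and rows downward; lengths in m; the calibration is good to about 2 mm. A picture is of the moment at which its call begins. There is no depth.
- bot.hand_in(): hands the job in; it is judged then, once.
The state is a dict: "t": time; "q": joint angles; "joint_vel": joint speeds; "joint_torque": joint torques, N m; "eef_pos": TCP position; "tool_rot": TCP orientation; "contact_force": force on the tool from outside, world axes, zero at the start; "torque": the same for the moment, N m; "gripper_width": opening from 0.0 (shut) to 1.0 (fully open); "grasp_force": force on a finger pad.
Only numpy, scipy, OpenCV 4.12 (cv2) and the standard library are available. Lean on these libraries where they do the work, as an engineer would, in place of code of your own. Each camera call takes 0.05 s, during which the arm holds its last target. There are 200 camera calls.

## Working session

There is one attempt and no reset: what is moved stays moved. The work goes in short steps, Python scripts to look and compute and a tool call to move; the robot and the scene stay as the last step left them, time stands still between calls to the robot, and variables do not carry over. Pictures are saved under pics/ and viewed, at most 10 in all, crops included, and the job is handed in when it is done.

Besides the shell and the picture viewer there is one more tool, called by a JSON object that holds its "method" and its "body". jog_arm: Moves the arm, as the interface text tells. Its arguments: {"type":"object","properties":{"deltas":{"type":"array"},"newtons":{"type":"number"}},"required":["deltas"]}

```bash
mkdir -p pics; cat > h.py <<'E'
import numpy as np, cv2
from scipy.spatial.transform import Rotation as R
from station import bot
def cam(n,save=None):
    c=bot.read_camera(n)
    if save: cv2.imwrite('pics/'+save,c['img'][:,:,::-1])
    return c
def rot(c):
    a=np.array(c['attitude'],float)
    return a if a.shape==(3,3) else R.from_quat(a[[1,2,3,0]]).as_matrix()
def w(c,u,v,z):
    d=rot(c)@np.linalg.inv(c['K'])@[u,v,1]; e=np.array(c['eye']); return e+d*(z-e[2])/d[2]
def px(c,p):
    q=np.array(c['K'])@(rot(c).T@(np.array(p)-c['eye'])); return q[:2]/q[2]
E
python3 - <<'E'
from h import *
o=bot.get_obs();print(o,bot.tip_reach)
for n in('scene','side'):
    c=cam(n,n+'0.png');print(n,c['eye'],c['attitude'],c['K'])
E
```

```text
{'t': 0.0, 'q': array([-1.43607028,  0.47782757,  0.02238061,  1.55644551, -0.01152251,
        1.10926102, -0.08310166]), 'joint_vel': array([-0.00099119, -0.00045183, -0.00087501, -0.00022375,  0.00134998,
       -0.00155186,  0.0019028 ]), 'joint_torque': array([-4.23626243e-04, -5.96452618e+01,  1.60769664e+00, -2.81183749e+01,
        1.25019587e-02,  9.57153534e-03, -1.38143014e-05]), 'eef_pos': array([0.16220099, 0.65466755, 0.25231054]), 'tool_rot': array([-4.29566244e-05,  1.21127980e-01,  9.92636485e-01, -9.05374743e-04]), 'contact_force': array([-0.53036298,  0.07135767, -0.16726982]), 'torque': array([ 0.00288783, -0.00656753,  0.05199769]), 'grasp_force': 0.0, 'gripper_width': 1.0049883381603228} 0.022
scene [ 1.24257009 -0.2878827   0.92583552] [-0.28411273  0.76576489  0.54277942 -0.19563893] [[428.72254489   0.         318.32036824]
 [  0.         428.72254489 199.40720016]
 [  0.           0.           1.        ]]
side [0.39202648 0.67377484 0.88979296] [ 0.03411974 -0.10516615  0.93000484 -0.35052378] [[424.26896157   0.         316.33585495]
 [  0.         424.26896157 194.7037686 ]
 [  0.           0.           1.        ]]
```

View pics/scene0.png

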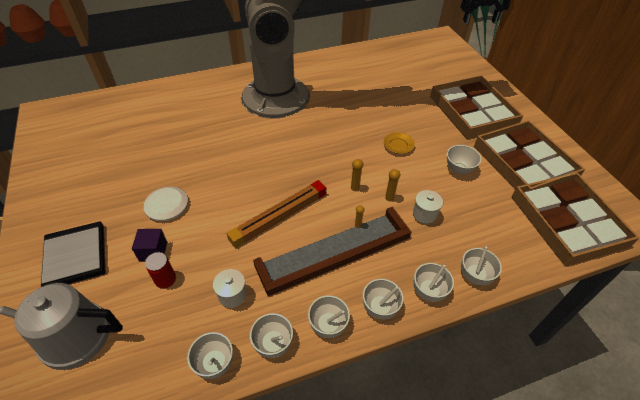

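View pics/side0.png

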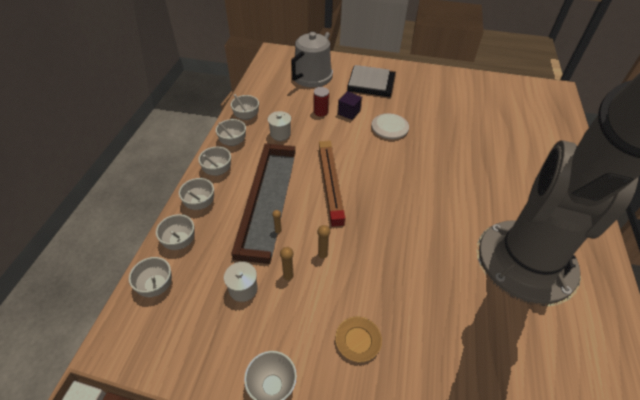

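The scene view shows the strip from brass (236,237) to red (320,188), the bay below it, the small bay post at (360,215), and two larger decoy posts at (357,175) and (393,185). I'll crop in for accuracy.

```bash
python3 - <<'E'
import cv2
a=cv2.imread('pics/scene0.png')[150:300,220:420]; cv2.imwrite('pics/c1.png',cv2.resize(a,None,fx=4,fy=4,interpolation=cv2.INTER_CUBIC))
a=cv2.imread('pics/side0.png')[130:280,220:360]; cv2.imwrite('pics/c2.png',cv2.resize(a,None,fx=4,fy=4,interpolation=cv2.INTER_CUBIC))
E
```

```text
(no output)
```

View pics/c1.png

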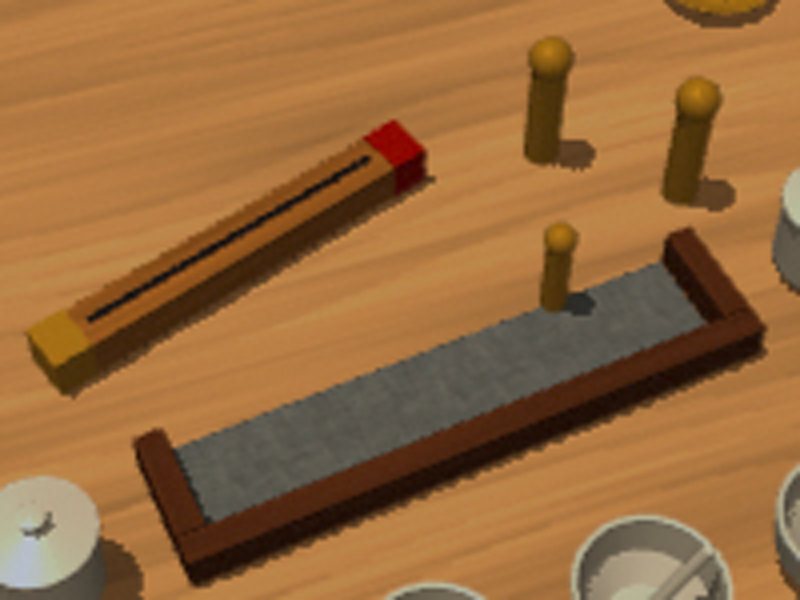

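View pics/c2.png

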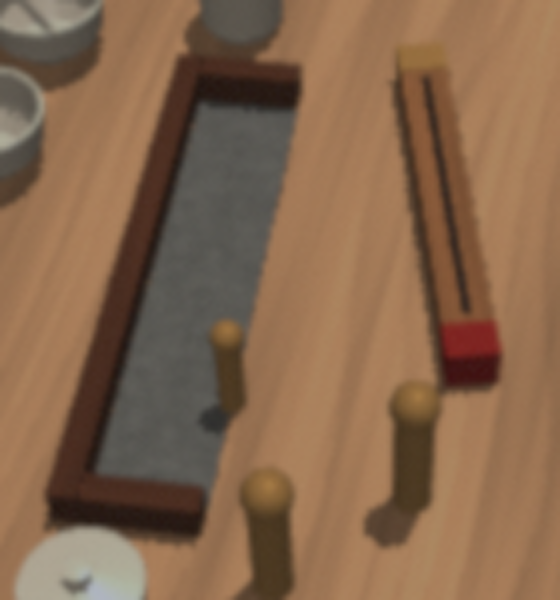

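```bash
cat > fit.py <<'E'
from h import *
from scipy.optimize import least_squares
def S(u,v): return (220+u/4-.375,150+v/4-.375)
def T(u,v): return (220+u/4-.375,130+v/4-.375)
def fit(obs,g):
    # obs: (cam, local point, pixel)
    def f(p):
        c,s=np.cos(p[2]),np.sin(p[2]); r=[]
        for k,l,q in obs:
            P=[p[0]+c*l[0]-s*l[1],p[1]+s*l[0]+c*l[1],l[2]]
            r+=list(px(k,P)-q)
        return np.array(r)
    s=least_squares(f,g,loss='soft_l1'); return s.x,f(s.x).reshape(-1,2)
E
python3 - <<'E'
from fit import *
a=cam('scene');b=cam('side')
h=.032
st=[(a,(-.018,-.15,h),S(28,335)),(a,(.018,-.15,h),S(65,365)),(a,(-.018,.15,h),S(395,122)),(a,(.018,.15,h),S(426,152)),
(b,(.018,-.15,h),T(400,48)),(b,(-.018,-.15,h),T(444,46)),(b,(-.018,.15,h),T(498,348)),(b,(.018,.15,h),T(444,352))]
h=.03
by=[(a,(-.0375,-.2,h),S(135,438)),(a,(-.0375,-.18,h),S(162,430)),(a,(.0575,-.2,h),S(191,562)),(a,(.0575,.2,h),S(765,325)),(a,(-.0375,.18,h),S(665,240)),(a,(-.0375,.2,h),S(690,228)),
(b,(.0575,-.2,h),T(182,57)),(b,(-.0375,-.2,h),T(300,66)),(b,(.0575,.2,h),T(52,495)),(b,(-.0375,.2,h),T(203,512)),(b,(.0375,-.18,h),T(203,77)),(b,(.0375,.18,h),T(85,475))]
po=[(a,(0,0,.068),S(561,238)),(b,(0,0,.068),T(227,333))]
for n,o in(('strip',st),('bay',by),('post',po)):
    x,r=fit(o,[.6,-.05,0]);print(n,x.round(4));print(r.round(1).tolist())
    if n=='bay':B=x
for n,z,u,v in(('dec1',.09,551,57),('dec2',.09,698,98)):print(n,w(a,*S(u,v),z))
for n,z,u,v in(('dec1',.09,414,402),('dec2',.09,267,492)):print(n,w(b,*T(u,v),z))
print('foot dec1',w(a,*S(543,158),0),'dec2',w(a,*S(682,198),0), 'post',w(a,*S(554,306),0))
print('cupR',w(a,230,282,.08),'cupL',w(a,428,200,.08))
p=x; c,s=np.cos(B[2]),np.sin(B[2]); d=p[:2]-B[:2]; print('post in bay',c*d[0]+s*d[1],-s*d[0]+c*d[1])
E
```

```text
strip [ 0.5255 -0.1382  0.3221]
[[-0.3, -1.2], [-2.3, 0.4], [0.2, -0.2], [0.3, -0.2], [-1.2, -0.8], [-0.4, -1.0], [0.3, 1.1], [-0.1, 1.1]]
bay [ 0.6708 -0.0384  0.1064]
[[-0.5, -0.5], [0.4, -1.4], [-0.4, 0.0], [0.7, -0.2], [-0.1, -2.1], [-0.1, -1.6], [-1.4, -1.3], [0.3, -0.9], [-1.6, 0.3], [-0.3, 0.2], [-1.4, -1.3], [0.2, -0.7]]
post [0.6248 0.0519 0.    ]
[[-0.4, 0.3], [-0.0, 0.6]]
dec1 [0.48973551 0.10108694 0.09      ]
dec2 [0.55816423 0.17974616 0.09      ]
dec1 [0.49833913 0.09168922 0.09      ]
dec2 [0.56537873 0.1713517  0.09      ]
foot dec1 [0.50208307 0.09722236 0.        ] dec2 [0.56955838 0.17589273 0.        ] post [0.6279168  0.05252808 0.        ]
cupR [ 0.73027575 -0.30638606  0.08      ] cupL [0.66262063 0.22753256 0.08      ]
post in bay -0.03617782881618941 0.09461044802081472
```

{"method": "jog_arm", "body": {"deltas": [[0.03,-0.035,0,0,0,0.01,0],[0.03,-0.035,0,0,0,0.01,0],[0.03,-0.035,0,0,0,0.01,0],[0.03,-0.035,0,0,0,0.01,0],[0.03,-0.035,0,0,0,0.01,0],[0.03,-0.035,0,0,0,0.01,0],[0.03,-0.035,0,0,0,0.01,0],[0.03,-0.035,0,0,0,0.01,0],[0.03,-0.035,0,0,0,0.01,0],[0.018,-0.035,0,0,0,0.01,0]]}}

```text
t: 1.2
eef_pos: [0.4523, 0.3031, 0.2534]
tool_rot: [0.001, 0.072, 0.997, 0.0]
contact_force: [0.0, -0.1, -0.3]
gripper_width: 0.003
grasp_force: 0.0
```

{"method": "jog_arm", "body": {"deltas": [[0.002,-0.042,0,0,0,0,0],[0.002,-0.042,0,0,0,0,0],[0.002,-0.042,0,0,0,0,0],[0.002,-0.042,0,0,0,0,0],[0.002,-0.042,0,0,0,0,0],[0.002,-0.042,0,0,0,0,0],[0.002,-0.042,0,0,0,0,0],[0.002,-0.042,0,0,0,0,0],[0.002,-0.042,0,0,0,0,0],[0.002,-0.04,0,0,0,0,0]]}}

```text
t: 2.2
eef_pos: [0.4699, -0.1146, 0.2535]
tool_rot: [0.0, 0.072, 0.997, 0.0]
contact_force: [1.0, 0.4, -0.2]
gripper_width: -0.001
grasp_force: 0.0
```

{"method": "jog_arm", "body": {"deltas": [[-0.008,0,-0.045,0,0,0,0],[0,0,-0.045,0,0,0,0],[0,0,-0.045,0,0,0,0],[0,0,-0.04,0,0,0,0],[0,0,-0.03,0,0,0,0],[0,0,-0.016,0,0,0,0]]}}

```text
t: 2.8
eef_pos: [0.4608, -0.1125, 0.0298]
tool_rot: [-0.002, 0.071, 0.997, -0.0]
contact_force: [0.5, 0.2, 0.2]
gripper_width: -0.001
grasp_force: 0.0
```

{"method": "jog_arm", "body": {"deltas": [[0.01,0.001,0,0,0,0,0],[0.01,0.001,0,0,0,0,0],[0.01,0.001,0,0,0,0,0],[0.01,0.001,0,0,0,0,0],[0.01,0.001,0,0,0,0,0],[0.01,0.001,0,0,0,0,0],[0.01,0.001,0,0,0,0,0],[0.01,0.001,0,0,0,0,0],[0.01,0.001,0,0,0,0,0],[0,0,0,0,0,0,0]]}}

```text
t: 3.8
eef_pos: [0.5542, -0.1036, 0.0326]
tool_rot: [0.001, 0.071, 0.997, -0.0]
contact_force: [0.4, -0.0, -0.2]
gripper_width: 0.001
grasp_force: 0.0
```

```bash
cat > trk.py <<'E'
from h import *
B=np.array([.6708,-.0384,.1064])
def bay(p):
    c,s=np.cos(B[2]),np.sin(B[2]); d=np.array(p[:2])-B[:2]; return np.array([c*d[0]+s*d[1],-s*d[0]+c*d[1]])
def track(name=None,n='scene'):
    k=cam(n,name); im=k['img'].astype(int); r,g,b=im[...,0],im[...,1],im[...,2]
    lab=cv2.connectedComponentsWithStats(((r>100)&(g<40)&(b<40)).astype(np.uint8))
    cand=[]
    top=(r>150)&(g<40)&(b<50)
    v,u=np.nonzero(top); P=np.array([w(k,x,y,.032)[:2] for x,y in zip(u,v)])
    P=P[(np.abs(P[:,1]+.02)<.22)&(P[:,0]>.4)&(P[:,0]<.75)]
    red=P.mean(0)
    m=((im.max(2)<45)).astype(np.uint8); N,L,st,_=cv2.connectedComponentsWithStats(m,connectivity=8)
    best=None
    for i in range(1,N):
        if st[i,4]<25: continue
        v,u=np.nonzero(L==i); Q=np.array([w(k,x,y,.032)[:2] for x,y in zip(u,v)])
        d=np.linalg.norm(Q-red,axis=1).min(); l=np.ptp(Q,axis=0).max()
        if d<.06 and .05<l<.3:
            vx,vy,x0,y0=cv2.fitLine(Q.astype(np.float32),cv2.DIST_HUBER,0,.01,.01).ravel()
            if vy<0: vx,vy=-vx,-vy
            t=(Q-[x0,y0])@[vx,vy]; e=np.array([x0,y0])
            if best is None or st[i,4]>best[0]: best=(st[i,4],e,np.array([vx,vy]),t.min(),t.max())
    print('red cap',red.round(4),'n',len(P))
    if best:
        _,e,d,a,z=best; yaw=np.arctan2(-d[0],d[1])
        C=e+d*((a+z)/2); print('line centre',C.round(4),'len',round(z-a,4),'yaw',yaw.round(3),'| bay',bay(C).round(4),(yaw-B[2]).round(3),'red in bay',bay(red).round(4))
    print('tcp bay',bay(bot.get_obs()['eef_pos']).round(4))
if __name__=='__main__':
    import sys; track(sys.argv[1] if len(sys.argv)>1 else None)
E
python3 trk.py s1.png; python3 -c "
import cv2
a=cv2.imread('pics/s1.png')[140:300,215:425]; cv2.imwrite('pics/c3.png',cv2.resize(a,None,fx=3.5,fy=3.5,interpolation=2))"
```

```text
Traceback (most recent call last):
  File "trk.py", line 30, in <module>
    import sys; track(sys.argv[1] if len(sys.argv)>1 else None)
                ~~~~~^^^^^^^^^^^^^^^^^^^^^^^^^^^^^^^^^^^^^^^^^^
  File "trk.py", line 11, in track
    P=P[(np.abs(P[:,1]+.02)<.22)&(P[:,0]>.4)&(P[:,0]<.75)]
                ~^^^^^
IndexError: too many indices for array: array is 1-dimensional, but 2 were indexed
```

View pics/c3.png

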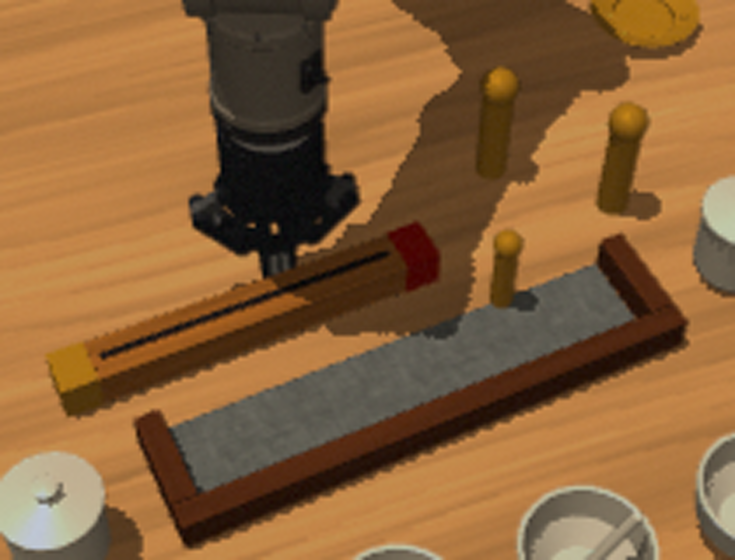

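The finger is against the strip left of its red end. The strip is now nearly parallel to the bay, with brass at (70,375), red at (412,250) and the line from (100,357) to (388,252) in the crop. I'll make the tracker use the black line, since the arm's shadow falls on the red cap.

```bash
cat > trk.py <<'E'
from h import *
B=np.array([.6708,-.0384,.1064])
def bay(p):
    c,s=np.cos(B[2]),np.sin(B[2]); d=np.array(p[:2])-B[:2]; return np.array([c*d[0]+s*d[1],-s*d[0]+c*d[1]])
def track(name=None,img=None):
    k=cam('scene',name)
    if img: k['img']=cv2.imread(img)[:,:,::-1]
    m=(k['img'].max(2)<50).astype(np.uint8)
    m[:150]=0;m[:,:225]=0;m[:,425:]=0
    N,L,st,_=cv2.connectedComponentsWithStats(m,connectivity=8)
    for i in range(1,N):
        if st[i,4]<25: continue
        v,u=np.nonzero(L==i); Q=np.array([w(k,x,y,.032)[:2] for x,y in zip(u,v)])
        vx,vy,x0,y0=cv2.fitLine(Q.astype(np.float32),cv2.DIST_HUBER,0,.01,.01).ravel()
        if vy<0: vx,vy=-vx,-vy
        t=(Q-[x0,y0])@[vx,vy]; n=(Q-[x0,y0])@[vy,-vx]; l=np.ptp(t)
        if not (.06<l<.29 and n.std()<.004): continue
        d=np.array([vx,vy]); C=np.array([x0,y0])+d*(t.min()+t.max())/2; yaw=np.arctan2(-vx,vy)
        print('line px',u.min(),u.max(),'C',C.round(4),'len',l.round(3),'yaw',yaw.round(3),'| bay C',bay(C).round(4),'yaw',(yaw-B[2]).round(3),'wid',n.std().round(4),
          'red',bay(C+.15*d).round(4),'brass',bay(C-.15*d).round(4))
    print('tcp bay',bay(bot.get_obs()['eef_pos']).round(4))
if __name__=='__main__':
    import sys; track(*sys.argv[1:])
E
python3 -c "
from trk import *
track(None,'pics/scene0.png');track(None,'pics/s1.png')"
```

```text
line px 242 311 C [ 0.5241 -0.1393] len 0.225 yaw 0.326 | bay C [-0.1566 -0.0847] yaw 0.22 wid 0.001 red [-0.1893  0.0617] brass [-0.1239 -0.2311]
line px 386 400 C [0.661  0.1327] len 0.066 yaw -1.491 | bay C [0.0084 0.1711] yaw -1.597 wid 0.0037 red [0.1583 0.1672] brass [-0.1416  0.1751]
tcp bay [-0.1238 -0.0526]
line px 386 400 C [0.661  0.1323] len 0.066 yaw -1.489 | bay C [0.0084 0.1708] yaw -1.595 wid 0.0035 red [0.1584 0.1672] brass [-0.1416  0.1744]
line px 244 325 C [ 0.5871 -0.1372] len 0.226 yaw 0.095 | bay C [-0.0937 -0.0893] yaw -0.012 wid 0.0016 red [-0.092   0.0607] brass [-0.0955 -0.2393]
tcp bay [-0.1243 -0.0526]
```

{"method": "jog_arm", "body": {"deltas": [[-0.01,-0.001,0,0,0,0,0],[-0.0025,0.024,0,0,0,0,0],[0.009,0.001,0,0,0,0,0],[0.009,0.001,0,0,0,0,0],[0.009,0.001,0,0,0,0,0],[0.009,0.001,0,0,0,0,0],[0.009,0.001,0,0,0,0,0],[0.009,0.001,0,0,0,0,0],[0.009,0.001,0,0,0,0,0],[0,0,0,0,0,0,0]]}}

```text
t: 4.95
eef_pos: [0.6049, -0.0735, 0.0325]
tool_rot: [0.001, 0.071, 0.997, -0.0]
contact_force: [-0.2, 0.1, -0.2]
gripper_width: 0.004
grasp_force: 0.0
```

```bash
python3 trk.py
```

```text
line px 386 399 C [0.6608 0.1322] len 0.065 yaw -1.492 | bay C [0.0082 0.1707] yaw -1.598 wid 0.0035 red [0.1581 0.1665] brass [-0.1417  0.1748]
line px 245 334 C [ 0.6246 -0.1364] len 0.229 yaw -0.15 | bay C [-0.0563 -0.0925] yaw -0.256 wid 0.0016 red [-0.0183  0.0526] brass [-0.0943 -0.2376]
tcp bay [-0.0699 -0.0279]
```

{"method": "jog_arm", "body": {"deltas": [[-0.008,0.001,0,0,0,0,0],[-0.007,-0.0445,0,0,0,0,0],[0.006,-0.001,0,0,0,0,0],[0.004,0,0,0,0,0,0],[0.004,0,0,0,0,0,0],[0,0,0,0,0,0,0]]}}

```text
t: 5.6
eef_pos: [0.6019, -0.1172, 0.0321]
tool_rot: [-0.0, 0.071, 0.997, 0.0]
contact_force: [-0.1, 0.6, 0.5]
gripper_width: -0.001
grasp_force: 0.3
```

```bash
python3 trk.py
```

```text
line px 386 400 C [0.661  0.1323] len 0.066 yaw -1.489 | bay C [0.0084 0.1708] yaw -1.596 wid 0.0035 red [0.1583 0.1671] brass [-0.1416  0.1745]
line px 246 334 C [ 0.6278 -0.1361] len 0.226 yaw -0.156 | bay C [-0.0531 -0.0926] yaw -0.262 wid 0.0018 red [-0.0142  0.0523] brass [-0.092  -0.2374]
tcp bay [-0.0769 -0.0709]
```

{"method": "jog_arm", "body": {"deltas": [[-0.042,0,0,0,0,0,0],[0,-0.05,0,0,0,0,0],[0,-0.05,0,0,0,0,0],[0,-0.05,0,0,0,0,0],[0,-0.055,0,0,0,-0.015,0],[0.039,0.001,0,0,0,0,0],[0,0,0,0,0,0,0]]}}

```text
t: 6.35
eef_pos: [0.6037, -0.3179, 0.0329]
tool_rot: [0.003, 0.079, 0.997, -0.0]
contact_force: [0.3, 1.7, -0.9]
gripper_width: -0.0
grasp_force: 0.0
```

```bash
python3 -c "
from trk import *
track()
k=cam('scene');print(w(k,160,262,.085))"
```

```text
line px 386 399 C [0.6605 0.1318] len 0.065 yaw -1.493 | bay C [0.0078 0.1704] yaw -1.6 wid 0.0033 red [0.1578 0.166 ] brass [-0.1421  0.1747]
line px 245 333 C [ 0.6275 -0.1389] len 0.225 yaw -0.153 | bay C [-0.0538 -0.0953] yaw -0.259 wid 0.0015 red [-0.0153  0.0497] brass [-0.0922 -0.2403]
tcp bay [-0.0982 -0.2692]
[ 0.63004148 -0.4460032   0.085     ]
```

{"method": "jog_arm", "body": {"deltas": [[0.0013,0.009,0,0,0,0,0],[0.0013,0.009,0,0,0,0,0],[0.0013,0.009,0,0,0,0,0],[0.0013,0.009,0,0,0,0,0],[0.0013,0.009,0,0,0,0,0],[0.0013,0.009,0,0,0,0,0],[0.0013,0.009,0,0,0,0,0],[0.0013,0.009,0,0,0,0,0],[0,0,0,0,0,0,0]]}}

```text
t: 7.35
eef_pos: [0.6098, -0.2431, 0.0323]
tool_rot: [0.0, 0.078, 0.997, 0.001]
contact_force: [0.3, 0.5, 0.1]
gripper_width: 0.002
grasp_force: 0.0
```

```bash
python3 trk.py
```

```text
line px 386 399 C [0.6608 0.1319] len 0.065 yaw -1.496 | bay C [0.0082 0.1704] yaw -1.603 wid 0.0033 red [0.1581 0.1656] brass [-0.1417  0.1752]
line px 268 355 C [ 0.6373 -0.0819] len 0.226 yaw -0.155 | bay C [-0.0379 -0.0397] yaw -0.261 wid 0.0016 red [0.0009 0.1052] brass [-0.0767 -0.1846]
tcp bay [-0.0826 -0.1979]
```

{"method": "jog_arm", "body": {"deltas": [[0.0013,0.0085,0,0,0,0,0],[0.0013,0.0085,0,0,0,0,0],[0.0013,0.0085,0,0,0,0,0],[0.0013,0.0085,0,0,0,0,0],[0.0013,0.0085,0,0,0,0,0],[0.0013,0.0085,0,0,0,0,0],[0.0013,0.0085,0,0,0,0,0],[0,0,0,0,0,0,0]]}}

```text
t: 8.2
eef_pos: [0.6188, -0.1834, 0.0322]
tool_rot: [-0.0, 0.078, 0.997, 0.001]
contact_force: [1.0, 0.5, -0.4]
gripper_width: -0.001
grasp_force: 0.0
```

```bash
python3 trk.py
```

```text
line px 386 400 C [0.6608 0.1327] len 0.065 yaw -1.491 | bay C [0.0082 0.1712] yaw -1.597 wid 0.0033 red [0.1582 0.1673] brass [-0.1417  0.1752]
line px 291 377 C [ 0.6472 -0.0242] len 0.226 yaw -0.161 | bay C [-0.022   0.0166] yaw -0.268 wid 0.0017 red [0.0177 0.1613] brass [-0.0616 -0.1281]
tcp bay [-0.0674 -0.1388]
```

{"method": "jog_arm", "body": {"deltas": [[-0.002,-0.02,0,0,0,0,0],[-0.045,0,0,0,0,0.13,0],[-0.005,0.03,0,0,0,0.13,0],[-0.003,0.03,0,0,0,0,0],[0.009,0.001,0,0,0,0,0],[0.009,0.001,0,0,0,0,0],[0.009,0.001,0,0,0,0,0],[0.009,0.001,0,0,0,0,0],[0.009,0.001,0,0,0,0,0],[0,0,0,0,0,0,0]]}}

```text
t: 9.25
eef_pos: [0.6097, -0.1411, 0.0322]
tool_rot: [0.001, -0.051, 0.999, -0.0]
contact_force: [-0.4, -0.2, -0.7]
gripper_width: 0.002
grasp_force: 0.0
```

```bash
python3 trk.py
```

```text
line px 386 400 C [0.6607 0.1334] len 0.065 yaw -1.495 | bay C [0.0082 0.1719] yaw -1.601 wid 0.0031 red [0.1582 0.1674] brass [-0.1417  0.1764]
line px 293 378 C [ 0.6528 -0.0215] len 0.226 yaw -0.105 | bay C [-0.0161  0.0187] yaw -0.212 wid 0.0018 red [0.0154 0.1654] brass [-0.0476 -0.1279]
tcp bay [-0.0723 -0.0955]
```

{"method": "jog_arm", "body": {"deltas": [[0.009,0.001,0,0,0,0,0],[0.009,0.001,0,0,0,0,0],[0.009,0.001,0,0,0,0,0],[0.009,0.001,0,0,0,0,0],[0.009,0.001,0,0,0,0,0],[0.009,0.001,0,0,0,0,0],[0,0,0,0,0,0,0]]}}

```text
t: 10.0
eef_pos: [0.6641, -0.1341, 0.0324]
tool_rot: [0.001, -0.052, 0.999, 0.0]
contact_force: [-0.1, -0.8, -0.6]
gripper_width: -0.001
grasp_force: 0.0
```

```bash
python3 trk.py s2.png;  python3 -c "
import cv2
a=cv2.imread('pics/s2.png')[140:300,215:425]; cv2.imwrite('pics/c4.png',cv2.resize(a,None,fx=3.5,fy=3.5,interpolation=2))"
```

```text
line px 303 381 C [ 0.6753 -0.0114] len 0.228 yaw 0.147 | bay C [0.0073 0.0263] yaw 0.041 wid 0.0017 red [0.0012 0.1762] brass [ 0.0135 -0.1235]
tcp bay [-0.0177 -0.0945]
```

View pics/c4.png

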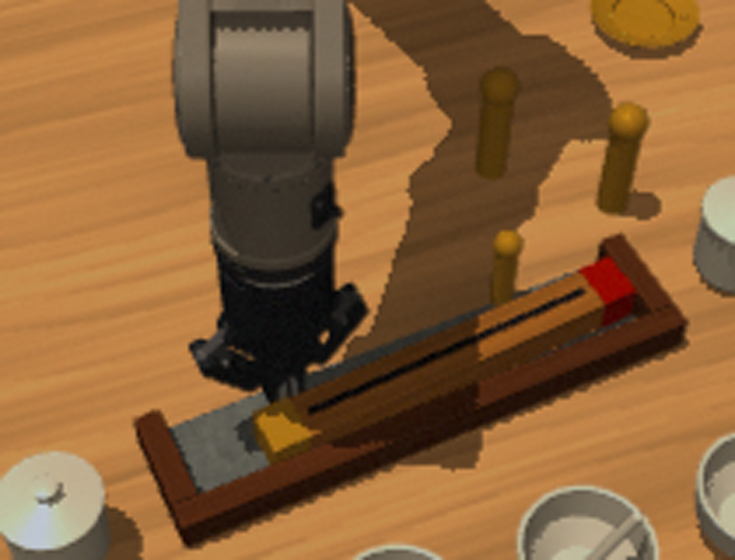

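The strip is inside the bay with its red end behind the post (510,280 in the crop), slightly off the back kerb. Next I'll push near the middle to make it snug.

{"method": "jog_arm", "body": {"deltas": [[-0.014,-0.001,0,0,0,0,0],[-0.005,0.047,0,0,0,0,0],[-0.005,0.047,0,0,0,0,0],[0.006,0.001,0,0,0,0,0],[0.006,0,0,0,0,0,0],[0.005,0.001,0,0,0,0,0],[0.004,0,0,0,0,0,0],[0,0,0,0,0,0,0]]}}

```text
t: 10.85
eef_pos: [0.6583, -0.0412, 0.0319]
tool_rot: [-0.001, -0.05, 0.999, 0.0]
contact_force: [-3.0, 0.2, 1.3]
gripper_width: 0.001
grasp_force: 1.8
```

```bash
python3 trk.py
```

```text
line px 310 313 C [0.3737 0.0082] len 0.077 yaw 1.321 | bay C [-0.2905  0.0779] yaw 1.214 wid 0.0025 red [-0.4311  0.1303] brass [-0.1499  0.0256]
line px 361 382 C [0.6475 0.0794] len 0.067 yaw 0.154 | bay C [-0.0106  0.1196] yaw 0.048 wid 0.0028 red [-0.0178  0.2695] brass [-0.0034 -0.0302]
line px 303 381 C [ 0.6831 -0.0143] len 0.225 yaw 0.139 | bay C [0.0148 0.0226] yaw 0.033 wid 0.0018 red [0.0099 0.1726] brass [ 0.0197 -0.1273]
tcp bay [-0.0127 -0.0015]
```

{"method": "jog_arm", "body": {"deltas": [[-0.006,0,0.003,0,0,0,0],[-0.002,0.02,0.002,0,0,0,0],[0.006,0,0,0,0,0,0],[0.003,0,0,0,0,0,0],[0.003,0,0,0,0,0,0],[0.002,0,0,0,0,0,0],[0,0,0,0,0,0,0]]}}

```text
t: 11.6
eef_pos: [0.6612, -0.0206, 0.0365]
tool_rot: [-0.005, -0.051, 0.999, 0.001]
contact_force: [-14.2, 3.7, 10.3]
gripper_width: -0.002
grasp_force: 7.0
```

```bash
python3 trk.py
```

```text
line px 320 325 C [0.3803 0.0406] len 0.069 yaw 1.317 | bay C [-0.2804  0.1094] yaw 1.211 wid 0.0036 red [-0.4208  0.1622] brass [-0.14    0.0566]
line px 303 383 C [ 0.6886 -0.0137] len 0.228 yaw 0.101 | bay C [0.0204 0.0227] yaw -0.005 wid 0.0017 red [0.0212 0.1727] brass [ 0.0196 -0.1273]
tcp bay [-0.0077  0.0187]
```

{"method": "jog_arm", "body": {"deltas": [[-0.01,0,0,0,0,0,0],[-0.02,-0.01,0,0,0,0,0],[-0.04,-0.02,0.01,0,0,0,0],[-0.04,-0.02,0.03,0,0,0,0],[-0.04,0,0.03,0,0,0,0],[-0.01,0,0.045,0,0,0,0],[0,0,0,0,0,0,0],[0,0,0,0,0,0,0]]}}

```text
t: 12.45
eef_pos: [0.5096, -0.0695, 0.1517]
tool_rot: [0.003, -0.05, 0.999, -0.0]
contact_force: [0.1, 0.2, -0.4]
gripper_width: 0.005
grasp_force: 0.0
```

```bash
python3 trk.py s3.png
```

```text
line px 303 383 C [ 0.6887 -0.0145] len 0.226 yaw 0.102 | bay C [0.0204 0.0219] yaw -0.005 wid 0.0011 red [0.0211 0.1719] brass [ 0.0197 -0.1281]
tcp bay [-0.1642 -0.0134]
```

View pics/s3.png

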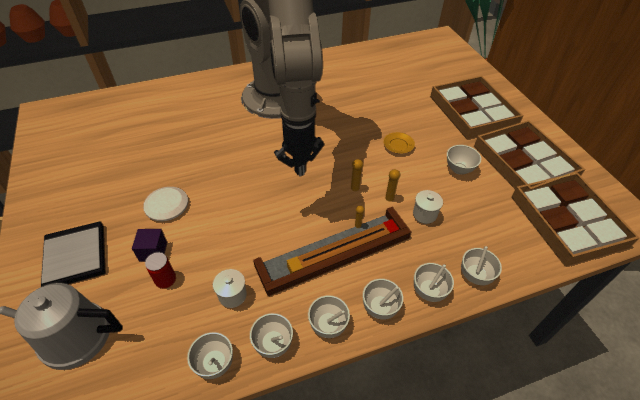

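The strip lies along the back kerb, brass end at (295,263) and red end at (391,228). All the other items are where they started, so I'm handing in.

```bash
python3 -c "
from station import bot
print(bot.hand_in())"
```

```text
the job is handed in; nothing more can be done
None
```

The strip is in its bay, snug along the back kerb with its red end behind the post; none of the tea things were disturbed, and I handed the job in at about 12.5 s of the 72 s allowed (no verdict was returned).

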